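Unclamp the drilled jig and hang it up

TASK

The drilled angle jig in the green vise is finished. Slide the vise jaw fully open by its red grip post while the jig stays standing in the vise, then lift the jig out and hang it by the middle of its handle on the hook of the steel stand, so that it hangs straight and still by itself. Leave the jaw open and leave the barrel, the vial and the key on the bench where they are.

Things in the scene. Friction and masses are not known exactly. Their poses are not given: they have to be found in the camera images.
- vise: Green bench vise fixed to the bench, left or right of the robot, place and yaw vary. Base x -160 to +65 mm of its origin, 150 mm wide, 30 mm high; fixed jaw x +5 to +42 mm, top 85 mm above the bench. Origin on the bench under the clamped plate; z up; the moving jaw opens towards the vise's own -x.
- jaw (a joint): Vise jaw opening in m: starts within 2 mm of 0 (closed), end stop 0.050 (fully open). Slides along the vise's -x with about 4 N of friction, no spring. Bridge-shaped jaw 80 mm long in x, 150 mm wide, top 85 mm above the bench, face at vise x = -5 mm when closed. It overhangs the jig's foot, so the jig lifts out only once it is open more than 25 mm.
- jaw_grip (a point): Point on the axis of the red round grip post on the moving jaw, 110 mm above the bench; moves with the jaw, axes as the vise's. The post is 22 mm in diameter and stands 85 to 130 mm above the bench, 68 mm on the vise's -x side of the jig's plate when the jaw is closed.
- jig: Aluminium drilled angle jig, about 0.25 kg, with blue bow handle. Origin: underside centre of its upright plate, 8 (x) x 110 (y) x 60 mm (z). Foot 8 mm high from the plate to x = -28 mm, full width. 132 mm tall with the handle. Starts standing by itself between the jaws on the vise bed, 30 mm above the bench, axes as the vise's, plate top 5 mm above the jaws.
- handle_mid (a point): Middle of the underside of the jig's handle bar, at (0, 0, 120) mm in the jig; axes as the jig's. The level square bar runs along y: 110 mm long, 8 mm thick (x), 12 mm high (z 120 to 132 mm), on 8 x 10 mm uprights at y = +-50 mm. The open window between plate and bar is 90 mm wide, 60 mm high.
- hook: Steel hook stand fixed to the bench, on the other side from the vise, place and yaw vary. Base 100 mm in diameter, 12 mm high; post 16 mm in diameter, 230 mm high. Origin: base centre on the bench, z up. A round arm 12 mm in diameter runs level along the stand's own -x, axis 210 mm above the bench, straight for 108 mm from the post axis, then turns up.
- hook_saddle (a point): Point on top of the hook's arm where the handle should rest: 65 mm from the post axis along the stand's -x, 216 mm above the bench. Its axes are the stand's: the arm lies along x, the open end towards -x.
- hook_tip (a point): Centre of the hook's upturned tip: 124 mm from the post axis along the stand's -x, 232 mm above the bench; the metal reaches 6 mm higher.
- barrel: Cracked black hard-rubber clarinet barrel with two nickel rings, 33 mm in diameter, 66 mm high, standing on the bench; a bystander. Origin at the underside centre.
- vial: Cobalt blue glass vial with black cap, 36 mm in diameter, 75 mm high, standing on the bench; a bystander. Origin at the underside centre.
- key: Tarnished nickel bridge key, about 100 x 55 mm and 10 mm high, lying on the bench; a bystander. Origin at the middle of its rod, on the bench.
Not all that is in view belongs to the job. There is more than one size of the jig; the job needs the middle-sized. Of the things that look like the hook, take the one that is farthest to the robot's left at the start.

How it is judged (in metres and radians):
On the way:
1. the jaw is slid open (beyond 42 of 50 mm) with the jig still standing in the vise (value of joint jaw above 0.042 m and distance of jig from where it was at the start of the episode below 0.03 m and angle between jig's own z axis and vertical below 0.2 rad), for 0.2 s.
At the end, for the whole second after the job is handed in: The jig hangs at rest by its handle on the hook, which bears its weight: bar middle within 60 mm along the arm, 30 mm sideways and 15 mm in height of the saddle point, tilt under 0.35 rad, speed under 0.04 m/s and 0.5 rad/s, and the jaw still open by more than 40 mm (x of handle_mid in the frame of hook_saddle between -0.06 and 0.06 m and y of handle_mid in the frame of hook_saddle between -0.03 and 0.03 m and z of handle_mid in the frame of hook_saddle between -0.015 and 0.015 m and contact force between jig and hook above 1 N and angle between jig's own z axis and vertical below 0.35 rad and linear speed of jig below 0.04 m/s and angular speed of jig below 0.5 rad/s and value of joint jaw above 0.04 m); the robot touches nothing.
It fails at once if the barrel is pushed more than 40 mm or tipped over (distance of barrel from where it was at the start of the episode above 0.04 m or angle between barrel's own z axis and vertical above 0.6 rad).
It fails at once if the vial is pushed more than 40 mm or tipped over (distance of vial from where it was at the start of the episode above 0.04 m or angle between vial's own z axis and vertical above 0.6 rad).
It fails at once if the key is pushed more than 40 mm (distance of key from where it was at the start of the episode above 0.04 m).
It also fails if it takes over 72 s, if anything falls off the work surface, if the arm or the gripper's body presses on something with over 40 N, if the wrist force passes 120 N, or if a joint passes its speed limit or range.

ROBOT

A 7-joint arm with a two-finger parallel gripper is mounted at the origin on the work surface. World frame = base frame: x ahead of the robot, y to its left, z up, the work surface at z = 0. Lengths are in mm, angles in degrees, forces in N, time in s.
With the tool pointing down it reaches from about 425 to 925 mm from the base axis. Payload 6.8 kg.
Tool frame: the origin (TCP) lies at the very end of the fingers, on their centre line; the grasp point (between the pads) lies 19 mm behind it (grasp_offset is the distance from the TCP to the grasp point, in mm); z points along the fingers, y is the line along which they close (so a half turn about z gives the same grasp; the last joint's range is limited). The gripper opens to 85 mm and grips with 20 to 120 N. Pads are 22 mm wide; open, the fingers measure 114 mm over their backs; the gripper's body (76 mm by 85 mm) begins 54 mm behind the grasp point. The pads swing forward as they close: fully open they stand 13 mm farther back than shut.
Start: joints at [-80.506, 27.33, 1.283, 89.118, -0.659, 63.558, -4.761], TCP at [182.51, 649.875, 231.308] pointing down, gripper open.
Joint ranges: [-169.35, 169.35], [-19.33, 120.38], [-80.79, 83.38], [13.8, 139.57], [-78.32, 258.32], [9.67, 109.79], [-169.56, 169.56]. Speed limits (degrees/s): [136.94, 136.94, 180, 180, 180, 180, 180].

INTERFACE

Orientations are given as [roll, pitch, yaw] about the fixed x, y, z axes, in that order (R = Rz(yaw) Ry(pitch) Rx(roll)).
In Python, from workcell import get_obs, camera, finish_job, recognise, place_of, grasp_offset gives the robot as it stands.
- The arm moves only by the shell command python3 -m inch 'ROWS' [OPENING] [FORCE]. ROWS is JSON, a list of rows, each an object with "offset": the shift along the tool's x, y, z in units of 400 mm (1.0 is 400 mm), a list of three; "dr": the turn, a rotation vector about the tool's x, y, z in units of 30 degrees (1.0 is 30 degrees), a list of three. In form: [{"offset": [dx, dy, dz], "dr": [wx, wy, wz]}, ...]. A call has 1 to 10 rows; each row is the pose to reach, as a shift and turn from the pose commanded when the call began, along the tool's axes at that moment; what a row does not reach only later rows make up. A row lasts 1/12 s, in which the tool goes at most 41.7 mm and 7.16 degrees, less where a joint would pass 70% of its speed; a pose out of reach is approached as far as the arm can. A call with a number of a shift or a turn outside -1 to 1 is refused whole. A call with a gripper value outside its range is refused whole. OPENING is the closure, from 0 (fully open) to 1 (shut), set as the call begins (- or left out, the last holds). The fingers move at their own pace and stop on an object; FORCE is the grip in N (left out, the last holds). Time passes only in rows, so rows that repeat a pose let the fingers close. It gives the time, the measured TCP pose, the force, the opening and the grip force at its end, in the units of the state.
- get_obs(): the state, without advancing time (a new reading comes with each control period).
- camera(name): name is "scene" or "top"; returns a dict with "pixels" (480x640x3 uint8, blue, green, red), "vfov" (degrees; the focal length in pixels is half the picture's height over the tangent of half this angle, whatever the lens; pixels are square), "cx", "cy" (the principal point, pixels), "distortion" ([k1, k2, p1, p2, k3] as OpenCV has them; the pictures are not rectified), "R" (3x3) and "t" (3): a world point X has camera coordinates R X + t. Camera axes: x right, y down, z forward; pixel columns grow to the right and rows downward; lengths in mm; the calibration is good to about 2 mm. A picture is of the moment at which its call begins. There is no depth.
- finish_job(): hands the job in; it is judged then, once.
Trained networks look in a picture, given as the dict that the camera call returned (one of the last four; its "shot" number tells which), for a name from the list of things; names that differ only in an ending like _2 or _b are one class to them, and where a whole thing is asked for, a point or a joint stands for the part that bears it (a point fixed in the world has none). Each returns a list of dicts, best first, with "p" (0 to 1); they miss things now and then, are a little off and sometimes report something else, mostly with a low value. They report only what shows in the picture. A call takes as long as a camera call. They do not tell look-alikes from the thing itself.
- recognise(picture, name): "at" ([row, column] in pixels, amid what is visible of it).
- place_of(picture, name): "at" ([row, column] in pixels: a listed point, or the origin of a listed thing).
The state is a dict: "clock": time; "qpos": joint angles; "dq": joint speeds; "effort": joint torques, N m; "position": TCP position; "eef_rot": TCP orientation; "force": force on the tool from outside, world axes, zero at the start; "wrist_torque": the same for the moment, N m; "gripper_width": finger opening in mm; "grasp_force": force on a finger pad.
Only numpy, scipy, OpenCV 4.12 (cv2) and the standard library are available. Lean on these libraries where they do the work, as an engineer would, in place of code of your own. Each camera call takes 0.05 s, during which the arm holds its last target. There are 200 camera calls.

## Working session

There is one attempt and no reset: what is moved stays moved. The work goes in short steps, Python scripts to look and compute and a shell command to move; the robot and the scene stay as the last step left them, time stands still between calls to the robot, and variables do not carry over. Pictures are saved under pics/ and viewed, at most 13 in all, crops included, and the job is handed in when it is done.

```bash
mkdir -p pics; cat > h.py <<'E'
import numpy as np, cv2
from scipy.spatial.transform import Rotation as Ro
from workcell import get_obs, camera, recognise, place_of
def K(c):
    f=240/np.tan(np.radians(c["vfov"]/2)); return np.array([[f,0,c["cx"]],[0,f,c["cy"]],[0,0,1.]])
def ray(c,at):
    u=cv2.undistortPoints(np.array([[[at[1],at[0]]]],float),K(c),np.array(c["distortion"],float))[0,0]
    R=np.array(c["R"]);t=np.array(c["t"]); o=-R.T@t; d=R.T@np.array([u[0],u[1],1]); return o,d/np.linalg.norm(d)
def onz(c,at,z):
    o,d=ray(c,at); return o+d*(z-o[2])/d[2]
def tri(rs):
    A=0;b=0
    for o,d in rs:
        P=np.eye(3)-np.outer(d,d);A=A+P;b=b+P@o
    X=np.linalg.solve(A,b); return X,[np.linalg.norm((np.eye(3)-np.outer(d,d))@(X-o)) for o,d in rs]
def proj(c,X):
    R=np.array(c["R"]); p,_=cv2.projectPoints(np.array(X,float).reshape(-1,1,3),cv2.Rodrigues(R)[0],np.array(c["t"],float),K(c),np.array(c["distortion"],float)); return p[:,0,::-1]
E
python3 - <<'E'
from h import *
np.set_printoptions(precision=1,suppress=True)
S=camera("scene");T=camera("top")
for n,c in(("scene",S),("top",T)):
    cv2.imwrite(f"pics/{n}0.png",c["pixels"]); print(n,-np.array(c["R"]).T@np.array(c["t"]))
for nm in ["vise","jaw_grip","jig","handle_mid","hook","hook_saddle","hook_tip","barrel","vial","key"]:
    for n,c in(("scene",S),("top",T)):
        print(nm,n,[(round(r["p"],2),np.round(r["at"],1).tolist()) for r in place_of(c,nm)[:5]])
o=get_obs();print(o["position"],o["eef_rot"],o["gripper_width"],o["clock"])
E
```

```text
scene [1377.5 -212.8  849.5]
top [ 433.8   38.6 1080.6]
vise scene [(0.69, [298.4, 384.4])]
vise top [(0.57, [237.0, 283.8])]
jaw_grip scene [(0.89, [238.2, 371.9])]
jaw_grip top [(0.69, [262.7, 283.4])]
jig scene [(0.97, [286.2, 382.9]), (0.92, [344.9, 415.7]), (0.62, [280.5, 490.4])]
jig top [(0.97, [235.6, 283.2]), (0.72, [173.7, 283.7]), (0.64, [223.7, 276.1])]
handle_mid scene [(0.8, [242.2, 390.3]), (0.76, [315.8, 424.3]), (0.65, [224.3, 505.7])]
handle_mid top [(0.82, [220.6, 274.9]), (0.77, [202.7, 149.7]), (0.7, [164.8, 281.2])]
hook scene [(0.7, [329.1, 243.5]), (0.62, [301.1, 163.7])]
hook top [(0.78, [237.8, 421.9]), (0.76, [297.9, 492.8])]
hook_saddle scene [(0.83, [230.3, 235.4]), (0.76, [211.5, 138.3])]
hook_saddle top [(0.98, [325.8, 534.4]), (0.58, [253.2, 429.0])]
hook_tip scene [(0.79, [186.3, 139.4]), (0.6, [206.7, 239.4])]
hook_tip top [(0.73, [282.6, 420.7]), (0.69, [357.7, 539.7])]
barrel scene [(0.58, [315.7, 331.7])]
barrel top [(0.72, [224.4, 339.1])]
vial scene [(0.97, [348.8, 332.7])]
vial top [(0.74, [193.4, 351.2])]
key scene [(0.8, [245.0, 284.6])]
key top [(0.87, [339.8, 362.2]), (0.5, [258.5, 283.1])]
[182.5 649.9 231.3] [180.   -0.  164.3] 84.88257990259679 1.1
```

```bash
python3 -m inch --help 2>&1 | head -20; python3 -c "
from workcell import grasp_offset;print(grasp_offset)"
```

```text
invalid input: not JSON, or not a number
18.700000000000003
```

View pics/scene0.png

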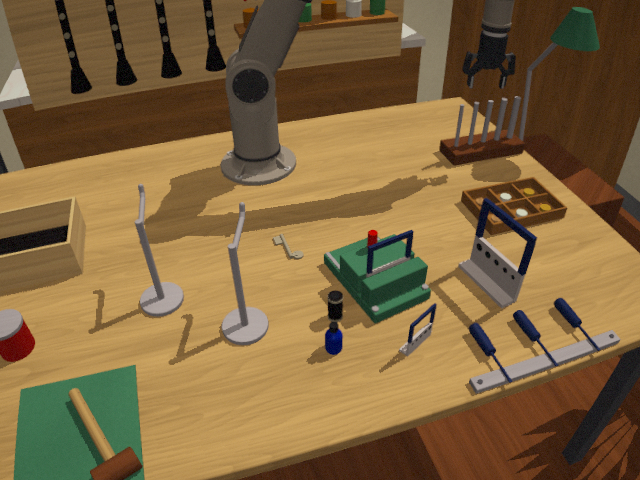

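View pics/top0.png

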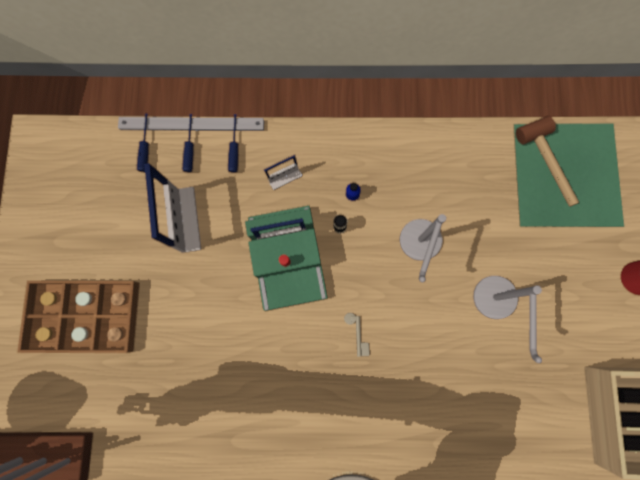

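The scene picture shows three jigs: in the vise (390,255), a small one (420,330) and a large one (500,250); the middle-sized is the one in the vise. There are two hooks, with bases at scene (245,325) / top (421,238) and scene (162,298) / top (495,297). The leftmost for the robot (larger y) is the first, top (421,238).

```bash
python3 - <<'E'
from h import *
np.set_printoptions(precision=1,suppress=True)
S=camera("scene");T=camera("top")
sel={"vise":([298,384],[237,284]),"jaw_grip":([238,372],[262,283]),"jig":([286,383],[235,283]),"handle_mid":([242,390],[220,275]),"hook":([329,243],[238,422]),"hook_saddle":([230,235],[253,429]),"hook_tip":([207,239],[283,421]),"barrel":([316,332],[224,339]),"vial":([349,333],[193,351]),"key":([245,285],[340,362])}
P={}
for nm,(a,b) in sel.items():
    acc=[[],[]]
    for k in range(3):
        for i,(c,g) in enumerate(((S,a),(T,b))):
            r=[x["at"] for x in place_of(c,nm) if np.hypot(*(np.array(x["at"])-g))<14]
            if r: acc[i].append(r[0])
        S=camera("scene");T=camera("top")
    m=[np.mean(x,0) if x else None for x in acc]
    rs=[ray(c,q) for c,q in zip((S,T),m) if q is not None]
    if len(rs)==2: P[nm],e=tri(rs); print(nm,P[nm],np.round(e,1),m)
    else: print(nm,m)
y=lambda v:np.degrees(np.arctan2(v[1],v[0]))
print("vise yaw",y(P["handle_mid"]-P["jaw_grip"])); print("hook yaw",y(P["hook"]-P["hook_tip"]),y(P["hook"]-P["hook_saddle"]),y(P["hook_saddle"]-P["hook_tip"]))
big=lambda im,r0,r1,c0,c1,s:cv2.resize(im[r0:r1,c0:c1],None,fx=s,fy=s,interpolation=cv2.INTER_CUBIC)
A=big(S["pixels"],195,345,220,440,3.6);cv2.imwrite("pics/cropS.png",A)
B=big(T["pixels"],150,320,240,460,3.5);cv2.imwrite("pics/cropT.png",B)
E
```

```text
vise [639.1 162.5 -12.6] [0.7 0.7] [array([297.1, 386.6]), array([239.1, 284.6])]
jaw_grip [570.4 147.7 111.2] [0.2 0.2] [array([238.5, 371.8]), array([259.8, 284. ])]
jig [638.1 160.7  30.5] [3.7 3.7] [array([283.9, 385.1]), array([235.5, 281.6])]
handle_mid [640.3 154.9 150.1] [2.8 2.8] [array([244.3, 387.2]), array([223.5, 278.3])]
hook [ 637.5 -165.    -4.8] [0.9 0.9] [array([328.7, 244.8]), array([240.1, 420.6])]
hook_saddle [ 572.  -141.8  217.2] [1.9 1.9] [array([227.4, 236. ]), array([252.2, 429.3])]
hook_tip [ 520.2 -121.4  230.8] [1.3 1.3] [array([205.1, 242.3]), array([279. , 422.3])]
barrel [668.6  26.1  -2.8] [3.2 3.2] [array([318. , 332.2]), array([226.3, 339.4])]
vial [749.4  -2.5   6.1] [0.3 0.3] [array([346.7, 333.1]), array([193.4, 352.8])]
key [406.8 -15.    4.4] [0.8 0.8] [array([244.5, 285.4]), array([337.7, 358.3])]
vise yaw 5.8669786069219825
hook yaw -20.42112849742924 -19.485223827675995 -21.588381840505814
```

View pics/cropS.png

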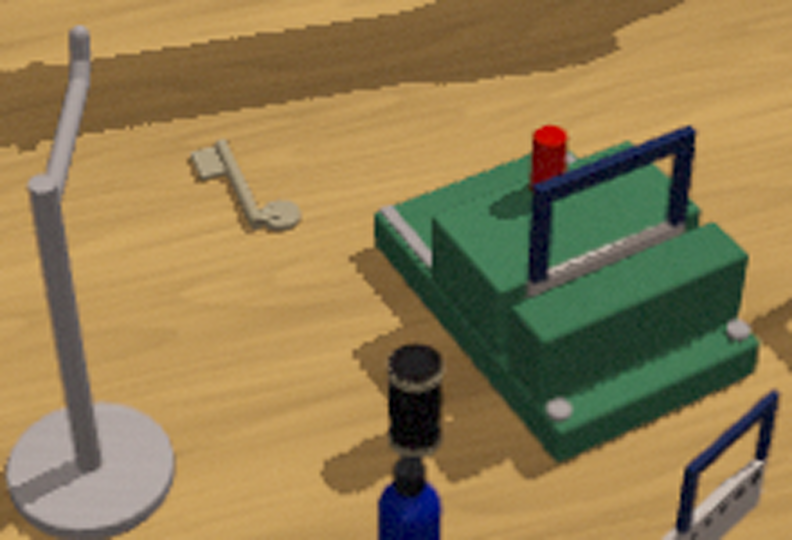

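View pics/cropT.png

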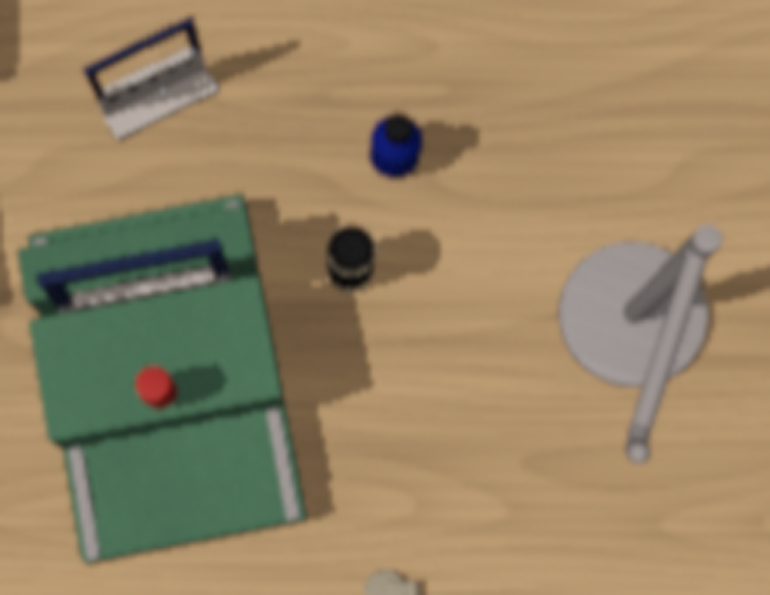

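The crops confirm the choice. The middle jig stands in the vise with the red post behind it at crop S (549,155). The hook's free end is at crop T (637,450), and the barrel (350,255) and vial (395,145) lie between the two. Next I refine the jig pose by fitting the handle to the blue pixels in both views.

```bash
cat >> h.py <<'E'
from scipy.optimize import minimize
from itertools import product
def box(a,b): return np.array(list(product(*zip(a,b))),float)
HB=[box((-4,-55,120),(4,55,132)),box((-4,-55,60),(4,-45,132)),box((-4,45,60),(4,55,132))]
def mask(c,boxes,R,t):
    m=np.zeros((1920,2560),np.uint8)
    for b in boxes:
        p=proj(c,b@R.T+t)[:,::-1]*4+1.5
        cv2.fillConvexPoly(m,cv2.convexHull(np.round(p).astype(np.int32)),255)
    return cv2.resize(m,(640,480),interpolation=cv2.INTER_AREA)/255.
def blue(c,ctr,r=75):
    im=c["pixels"].astype(int); m=((im[:,:,0]>im[:,:,2]*1.4+8)&(im[:,:,0]>im[:,:,1]*1.3+5)).astype(float)
    w=np.zeros_like(m); a,b=int(ctr[0]),int(ctr[1]); w[max(a-r,0):a+r,max(b-r,0):b+r]=1
    n,l=cv2.connectedComponents((m*w).astype(np.uint8),connectivity=8)
    # keep components close to centre of expected handle
    return m*w,l
E
cat > fit.py <<'E'
from h import *
np.set_printoptions(precision=1,suppress=True)
def fitjig(cs,x0,R0=None,pad=8):
    t0=np.array(x0[:3]); ref=[]
    for c in cs:
        p=mask(c,HB,Ro.from_euler('z',x0[3],degrees=True).as_matrix(),t0)
        near=cv2.dilate(p,np.ones((2*pad+1,)*2)); near=near>0
        ref.append((blue(c,proj(c,t0+[0,0,100])[0])[0]*near))
    def cost(v):
        R=Ro.from_euler('z',v[3],degrees=True).as_matrix()
        return sum(((cv2.GaussianBlur(mask(c,HB,R,v[:3])-r,(0,0),1))**2).sum()/max(r.sum(),1) for c,r in zip(cs,ref))
    best=None
    for dy in (-5,0,5):
        s=np.array(x0,float);s[3]+=dy
        r=minimize(cost,s,method="Nelder-Mead",options=dict(initial_simplex=np.vstack([s]+[s+np.eye(4)[i]*[6,6,6,5] for i in range(4)]),xatol=.05,fatol=1e-5,maxiter=250))
        if best is None or r.fun<best.fun:best=r
    return best.x,best.fun,[r.sum() for r in ref]
if __name__=="__main__":
    S=camera("scene");T=camera("top")
    for cs in ([S,T],[T],[S]): print(fitjig(cs,[638,157,30,9]))
    # red post axis
    for n,c in(("S",S),("T",T)):
        im=c["pixels"].astype(int);m=(im[:,:,2]>120)&(im[:,:,1]<60)&(im[:,:,0]<60); q=proj(c,[570,148,110])[0]
        yy,xx=np.nonzero(m);k=np.hypot(yy-q[0],xx-q[1])<20; print(n,yy[k].mean(),xx[k].mean(),k.sum(),q, onz(c,[yy[k].mean(),xx[k].mean()],112), onz(c,[yy[k].mean(),xx[k].mean()],128))
E
python3 fit.py
```

```text
(array([636.7, 160.4,  30.4,  11.7]), np.float64(0.5970439802344176), [np.float64(411.0), np.float64(165.0)])
(array([638.4, 159.6,  25.9,  12.4]), np.float64(0.44186911705941284), [np.float64(165.0)])
(array([633.2, 162.1,  26.8,  11.3]), np.float64(0.11903494755914618), [np.float64(411.0)])
S 232.5952380952381 372.26190476190476 42 [238.8 372. ] [552.2 155.7 112. ] [570.1 147.7 128. ]
T 259.758064516129 283.741935483871 62 [260.1 284.1] [570.5 148.5 112. ] [568.2 146.7 128. ]
```

```bash
cat > to.py <<'E'
# usage: to.py x y z yaw -> single shift/turn in tool units (tool pointing down)
import sys; from h import *
o=get_obs(); R=Ro.from_euler('xyz',o["eef_rot"],degrees=True)
x,y,z,w=map(float,sys.argv[1:5])
d=R.inv().apply(np.array([x,y,z])-o["position"])/400
r=(R.inv()*Ro.from_euler('xyz',[180,0,w],degrees=True)).as_rotvec(degrees=True)/30
print("pos",np.round(o["position"],1),np.round(o["eef_rot"],1),"off",np.round(d,3),"dr",np.round(r,3),"mm",np.linalg.norm(d)*400/41.7,"rows",np.round(o["force"],1),round(o["gripper_width"],1),round(o["clock"],1))
E
python3 to.py 376 398 220 178; python3 to.py 570 147 200 191.6
```

```text
pos [182.5 649.9 231.3] [180.   -0.  164.3] off [-0.636 -0.475  0.028] dr [ 0.    -0.    -0.456] mm 7.621935397369346 rows [-0.2 -1.7  0.2] 85.6 7.3
pos [182.5 649.9 231.3] [180.   -0.  164.3] off [-1.273 -0.948  0.078] dr [ 0.   -0.   -0.91] mm 15.24311354665856 rows [-0.2 -1.7  0.2] 85.6 7.3
```

```bash
python3 -m inch '[{"offset":[-0.636,-0.475,0.03],"dr":[0,0,-0.456]},{"offset":[-0.636,-0.475,0.03],"dr":[0,0,-0.456]},{"offset":[-0.636,-0.475,0.03],"dr":[0,0,-0.456]},{"offset":[-0.636,-0.475,0.03],"dr":[0,0,-0.456]},{"offset":[-0.636,-0.475,0.03],"dr":[0,0,-0.456]},{"offset":[-0.636,-0.475,0.03],"dr":[0,0,-0.456]},{"offset":[-0.636,-0.475,0.03],"dr":[0,0,-0.456]},{"offset":[-0.636,-0.475,0.03],"dr":[0,0,-0.456]},{"offset":[-0.636,-0.475,0.03],"dr":[0,0,-0.456]}]' 0; python3 to.py 570 147 190 191.6
```

```text
clock: 8.05
position: [381.0, 391.8, 219.4]
eef_rot: [-179.9, 0.1, 177.4]
force: [0.7, -0.6, -0.1]
gripper_width: 85.2
grasp_force: 0.0
pos [381.  391.8 219.4] [-1.799e+02  1.000e-01  1.774e+02] off [-0.5   -0.59   0.076] dr [-0.005  0.003 -0.473] mm 7.450246639452351 rows [ 0.7 -0.6 -0.1] 85.2 8.1
```

```bash
python3 -m inch '[{"offset":[-0.5,-0.59,0.076],"dr":[0,0,-0.47]},{"offset":[-0.5,-0.59,0.076],"dr":[0,0,-0.47]},{"offset":[-0.5,-0.59,0.076],"dr":[0,0,-0.47]},{"offset":[-0.5,-0.59,0.076],"dr":[0,0,-0.47]},{"offset":[-0.5,-0.59,0.076],"dr":[0,0,-0.47]},{"offset":[-0.5,-0.59,0.076],"dr":[0,0,-0.47]},{"offset":[-0.5,-0.59,0.076],"dr":[0,0,-0.47]},{"offset":[-0.5,-0.59,0.076],"dr":[0,0,-0.47]},{"offset":[-0.5,-0.59,0.076],"dr":[0,0,-0.47]},{"offset":[-0.5,-0.59,0.076],"dr":[0,0,-0.47]}]'; python3 to.py 570 147 94 191.6
```

```text
clock: 8.88
position: [568.4, 154.0, 188.7]
eef_rot: [-180.0, -0.0, -168.1]
force: [-0.4, 1.1, 0.7]
gripper_width: 85.2
grasp_force: 0.0
pos [568.4 154.  188.7] [-180.    -0.  -168.1] off [-0.    -0.018  0.237] dr [-0.001 -0.     0.01 ] mm 2.2764536285747186 rows [-0.4  1.1  0.7] 85.2 8.9
```

```bash
python3 -m inch '[{"offset":[0,-0.018,0.08],"dr":[0,0,0]},{"offset":[0,-0.018,0.16],"dr":[0,0,0]},{"offset":[0,-0.018,0.235],"dr":[0,0,0]},{"offset":[0,-0.018,0.235],"dr":[0,0,0]},{"offset":[0,-0.018,0.235],"dr":[0,0,0]}]'; python3 to.py 570 147 94 191.6;python3 - <<'E'
from h import *
c=camera("scene");cv2.imwrite("pics/s1.png",cv2.resize(c["pixels"][170:320,310:450],None,fx=4,fy=4))
E
```

```text
clock: 9.3
position: [567.4, 150.0, 94.1]
eef_rot: [180.0, -0.2, -167.8]
force: [0.4, 0.5, 0.5]
gripper_width: 85.4
grasp_force: 0.0
pos [567.4 150.   94.1] [ 180.    -0.2 -167.8] off [-0.005 -0.009  0.   ] dr [ 0.001 -0.007  0.021] mm 0.09407260267581202 rows [0.4 0.5 0.5] 85.4 9.3
```

View pics/s1.png

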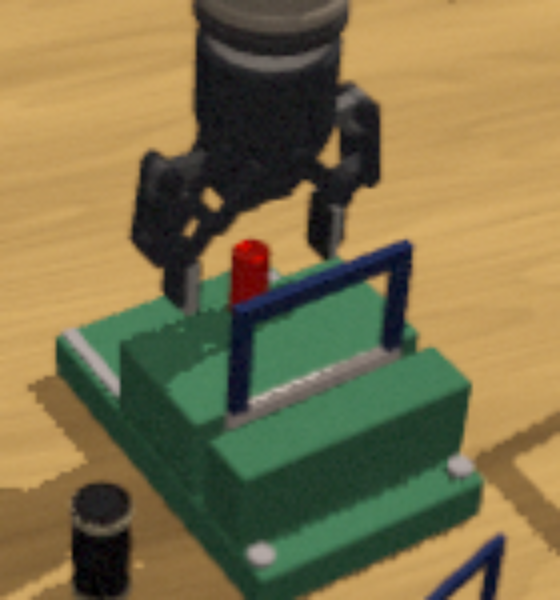

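The post, at crop (250,275), stands between the two pads at (185,290) and (330,230), so I close on it.

```bash
python3 -m inch '[{"offset":[-0.005,-0.008,0],"dr":[0,0,0]},{"offset":[-0.005,-0.008,0],"dr":[0,0,0]},{"offset":[-0.005,-0.008,0],"dr":[0,0,0]},{"offset":[-0.005,-0.008,0],"dr":[0,0,0]},{"offset":[-0.005,-0.008,0],"dr":[0,0,0]},{"offset":[-0.005,-0.008,0],"dr":[0,0,0]},{"offset":[-0.005,-0.008,0],"dr":[0,0,0]},{"offset":[-0.005,-0.008,0],"dr":[0,0,0]}]' 1 40; python3 to.py 570 147 94 191.6
```

```text
clock: 10.02
position: [571.8, 148.1, 96.0]
eef_rot: [179.8, 0.1, -167.8]
force: [-3.0, 4.2, 6.6]
gripper_width: 21.1
grasp_force: 39.1
pos [571.8 148.1  96. ] [ 1.798e+02  1.000e-01 -1.678e+02] off [ 0.005 -0.002  0.005] dr [0.005 0.002 0.019] mm 0.06861767230209129 rows [-3.   4.2  6.6] 21.1 10.0
```

```bash
python3 -m inch '[{"offset":[0.02,0,0],"dr":[0,0,0]},{"offset":[0.04,0,0],"dr":[0,0,0]},{"offset":[0.06,0,0],"dr":[0,0,0]},{"offset":[0.08,0,0],"dr":[0,0,0]},{"offset":[0.1,0,0],"dr":[0,0,0]},{"offset":[0.115,0,0],"dr":[0,0,0]},{"offset":[0.125,0,0],"dr":[0,0,0]},{"offset":[0.125,0,0],"dr":[0,0,0]},{"offset":[0.125,0,0],"dr":[0,0,0]},{"offset":[0.125,0,0],"dr":[0,0,0]}]'; python3 to.py 570 147 94 191.6
```

```text
clock: 10.85
position: [523.4, 138.1, 96.0]
eef_rot: [179.8, 0.1, -167.8]
force: [-1.3, 6.0, 4.6]
gripper_width: 21.0
grasp_force: 41.3
pos [523.4 138.1  96. ] [ 1.798e+02  1.000e-01 -1.678e+02] off [-0.119 -0.003  0.005] dr [0.006 0.005 0.02 ] mm 1.1396309120390193 rows [-1.3  6.   4.6] 21.0 10.8
```

```bash
python3 -m inch '[{"offset":[0,0,0],"dr":[0,0,0]},{"offset":[0,0,0],"dr":[0,0,0]},{"offset":[0,0,0],"dr":[0,0,0]},{"offset":[0,0,0],"dr":[0,0,0]},{"offset":[0,0,0],"dr":[0,0,0]},{"offset":[0,0,-0.1],"dr":[0,0,0]},{"offset":[0,0,-0.2],"dr":[0,0,0]},{"offset":[0,0,-0.3],"dr":[0,0,0]},{"offset":[0,0,-0.3],"dr":[0,0,0.2]},{"offset":[0,0,-0.3],"dr":[0,0,0.4]}]' 0; python3 - <<'E'
from fit import *
S=camera("scene");T=camera("top")
for cs in ([S,T],[S]): print(fitjig(cs,[637,160,30,11.7]))
for n,c in(("S",S),("T",T)):
    im=c["pixels"].astype(int);m=(im[:,:,2]>120)&(im[:,:,1]<60)&(im[:,:,0]<60); q=proj(c,[521,137,118])[0]
    yy,xx=np.nonzero(m);k=np.hypot(yy-q[0],xx-q[1])<25; print(n,yy[k].mean(),xx[k].mean(),k.sum(),q)
P=np.hstack([S["pixels"][170:320,310:450],T["pixels"][180:330,220:360]]);cv2.imwrite("pics/s2.png",cv2.resize(P,None,fx=2.8,fy=2.8))
print(get_obs()["position"],get_obs()["eef_rot"])
E
```

```text
clock: 11.68
position: [524.7, 135.3, 217.9]
eef_rot: [179.9, 0.3, 179.8]
force: [-0.7, -0.4, -0.4]
gripper_width: 85.7
grasp_force: 0.0
(array([636.3, 159.9,  27.9,  13.6]), np.float64(4.783445378226885), [np.float64(403.0), np.float64(47.0)])
(array([636. , 160.5,  29.4,  12.2]), np.float64(0.136010403081167), [np.float64(403.0)])
S 221.17391304347825 360.60869565217394 46 [223.9 359.6]
T nan nan 0 [282.7 288.2]
[523.  134.9 215.4] [ 180.    0. -180.]<stdin>:6: RuntimeWarning: Mean of empty slice.
  ret = ret.dtype.type(ret / rcount)
```

View pics/s2.png

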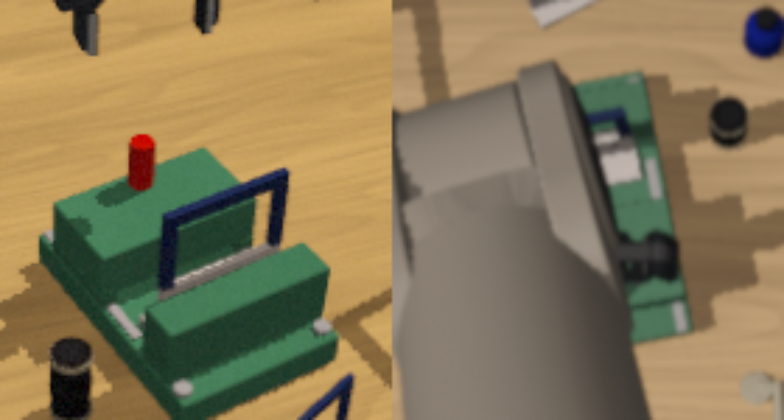

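The jaw is fully open and the jig still stands: left half, post (140,165), handle (225,195). Next I turn and go over the bar's left half.

```bash
python3 to.py 560 155 215 152; python3 -m inch '[{"offset":[-0.05,-0.03,0],"dr":[0,0,0.24]},{"offset":[-0.1,-0.05,0],"dr":[0,0,0.48]},{"offset":[-0.1,-0.05,0],"dr":[0,0,0.72]},{"offset":[-0.1,-0.05,0],"dr":[0,0,0.95]},{"offset":[-0.1,-0.05,0],"dr":[0,0,0.95]}]'; python3 to.py 600 175 215 125
```

```text
pos [523.  134.9 215.4] [ 180.    0. -180.] off [-0.092  0.05   0.001] dr [0.001 0.001 0.934] mm 1.0088851928012772 rows [-0.6 -0.4  0.5] 85.8 11.8
clock: 12.2
position: [562.7, 114.6, 213.9]
eef_rot: [-179.9, -0.1, 151.5]
force: [0.5, -0.2, -0.4]
gripper_width: 85.0
grasp_force: 0.0
pos [562.7 114.6 213.9] [-1.799e+02 -1.000e-01  1.515e+02] off [-0.01   0.177 -0.003] dr [-0.004 -0.001  0.883] mm 1.7021354377782054 rows [ 0.5 -0.2 -0.4] 85.0 12.2
```

```bash
python3 -m inch '[{"offset":[0,0.09,0],"dr":[0,0,0.22]},{"offset":[-0.01,0.177,0],"dr":[0,0,0.44]},{"offset":[-0.01,0.177,0],"dr":[0,0,0.66]},{"offset":[-0.01,0.177,0],"dr":[0,0,0.88]},{"offset":[-0.01,0.177,0],"dr":[0,0,0.88]}]'; python3 to.py 630.7 187.7 205 102
```

```text
clock: 12.62
position: [599.7, 176.2, 213.9]
eef_rot: [-179.9, -0.0, 125.4]
force: [0.3, -0.0, -0.1]
gripper_width: 85.4
grasp_force: 0.0
pos [599.7 176.2 213.9] [-179.9   -0.   125.4] off [-0.021  0.08   0.022] dr [-0.003  0.001  0.779] mm 0.8221772031457812 rows [ 0.3 -0.  -0.1] 85.4 12.6
```

```bash
python3 -m inch '[{"offset":[-0.021,0.08,0.02],"dr":[0,0,0.22]},{"offset":[-0.021,0.08,0.02],"dr":[0,0,0.44]},{"offset":[-0.021,0.08,0.02],"dr":[0,0,0.66]},{"offset":[-0.021,0.08,0.02],"dr":[0,0,0.78]},{"offset":[-0.021,0.08,0.02],"dr":[0,0,0.78]}]'; python3 to.py 630.7 187.7 139 102; python3 - <<'E'
from fit import *
S=camera("scene")
print(fitjig([S],[637,160,30,11.7]))
E
```

```text
clock: 13.03
position: [630.7, 186.7, 206.2]
eef_rot: [-179.9, 0.0, 102.1]
force: [0.2, -0.5, -1.5]
gripper_width: 85.1
grasp_force: 0.0
pos [630.7 186.7 206.2] [-179.9    0.   102.1] off [0.003 0.001 0.168] dr [-0.002  0.001  0.002] mm 1.6127959571711399 rows [ 0.2 -0.5 -1.5] 85.1 13.0
(array([636.8, 160.1,  29.8,  11.6]), np.float64(0.1100050521818851), [np.float64(423.0)])
```

```bash
python3 -m inch '[{"offset":[0.003,0,0.06],"dr":[0,0,0]},{"offset":[0.003,0,0.12],"dr":[0,0,0]},{"offset":[0.003,0,0.168],"dr":[0,0,0]},{"offset":[0.003,0,0.168],"dr":[0,0,0]},{"offset":[0.003,0,0.168],"dr":[0,0,0]}]'; python3 - <<'E'
from h import *
c=camera("scene");cv2.imwrite("pics/s3.png",cv2.resize(c["pixels"][150:310,320:470],None,fx=3.7,fy=3.7))
E
```

```text
clock: 13.5
position: [630.1, 187.9, 139.1]
eef_rot: [-179.9, 0.0, 102.0]
force: [0.4, 0.4, 0.4]
gripper_width: 85.3
grasp_force: 0.0
```

View pics/s3.png

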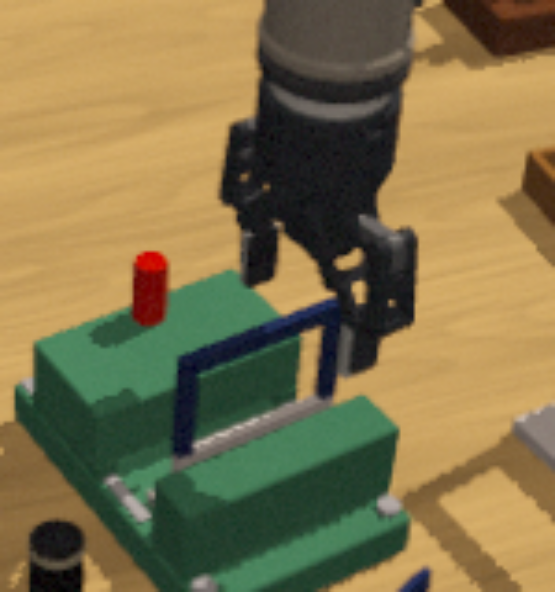

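The bar, at crop (300,320), runs between the open pads at (258,258) and (360,350). I close.

```bash
python3 -m inch '[{"offset":[0,0,0],"dr":[0,0,0]},{"offset":[0,0,0],"dr":[0,0,0]},{"offset":[0,0,0],"dr":[0,0,0]},{"offset":[0,0,0],"dr":[0,0,0]},{"offset":[0,0,0],"dr":[0,0,0]},{"offset":[0,0,0],"dr":[0,0,0]},{"offset":[0,0,0],"dr":[0,0,0]},{"offset":[0,0,0],"dr":[0,0,0]},{"offset":[0,0,0],"dr":[0,0,0]}]' 1 60; python3 to.py 630.7 187.7 139 102
```

```text
clock: 14.3
position: [631.0, 188.5, 140.0]
eef_rot: [180.0, -0.0, 101.8]
force: [0.6, 0.9, 3.3]
gripper_width: 6.4
grasp_force: 59.3
pos [631.  188.5 140. ] [180.   -0.  101.8] off [-0.002 -0.001  0.002] dr [ 0.001 -0.001 -0.007] mm 0.03135640123463475 rows [0.6 0.9 3.3] 6.4 14.3
```

```bash
python3 -m inch '[{"offset":[0,0,-0.03],"dr":[0,0,0]},{"offset":[0,0,-0.07],"dr":[0,0,0]},{"offset":[0,0,-0.12],"dr":[0,0,0]},{"offset":[0,0,-0.18],"dr":[0,0,0]},{"offset":[0,0,-0.24],"dr":[0,0,0]},{"offset":[0,0,-0.275],"dr":[0,0,0]},{"offset":[0,0,-0.275],"dr":[0,0,0]},{"offset":[0,0,-0.275],"dr":[0,0,0]}]'; python3 - <<'E'
from fit import *
S=camera("scene");T=camera("top")
print(fitjig([S],[637,160,140,11.7]))
P=np.hstack([S["pixels"][130:300,310:460],T["pixels"][150:320,220:370]]);cv2.imwrite("pics/s4.png",cv2.resize(P,None,fx=2.6,fy=2.6))
print(get_obs()["position"],get_obs()["eef_rot"],get_obs()["gripper_width"],get_obs()["force"])
E
```

```text
clock: 14.97
position: [630.9, 188.2, 250.0]
eef_rot: [180.0, -0.0, 101.8]
force: [-0.7, 0.7, -3.5]
gripper_width: 6.9
grasp_force: 58.7
(array([637.5, 161.2, 138.4,  11. ]), np.float64(0.3802188289327678), [np.float64(400.0)])
[629.8 188.1 248.1] [-179.8    0.   101.8] 6.691209911821236 [-0.2 -0.7 -3.9]
```

View pics/s4.png

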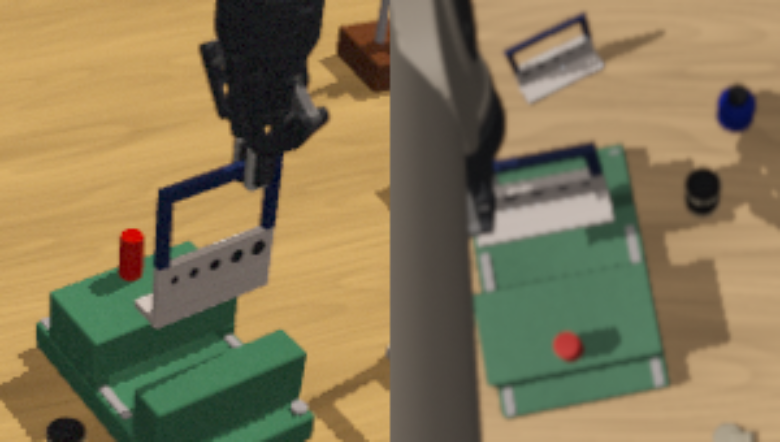

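The jig hangs level in the gripper, clear of the vise (left half, plate (215,270)). Now to a point in front of the hook tip.

```bash
python3 to.py 530 70 250 75
```

```text
pos [629.8 188.1 248.1] [-179.8    0.   101.8] off [-0.238 -0.305 -0.004] dr [-0.005  0.002  0.893] mm 3.7080254447306316 rows [-0.2 -0.7 -3.9] 6.7 15.1
```

```bash
python3 -m inch '[{"offset":[-0.02,-0.03,0],"dr":[0,0,0.09]},{"offset":[-0.06,-0.08,0],"dr":[0,0,0.22]},{"offset":[-0.1,-0.13,0],"dr":[0,0,0.37]},{"offset":[-0.14,-0.18,0],"dr":[0,0,0.52]},{"offset":[-0.18,-0.23,0],"dr":[0,0,0.67]},{"offset":[-0.21,-0.27,0],"dr":[0,0,0.8]},{"offset":[-0.23,-0.295,0],"dr":[0,0,0.87]},{"offset":[-0.238,-0.305,0],"dr":[0,0,0.89]},{"offset":[-0.238,-0.305,0],"dr":[0,0,0.89]}]'; python3 to.py 492 -80 244 69.6
```

```text
clock: 15.82
position: [529.7, 69.1, 248.9]
eef_rot: [-179.9, 0.1, 75.0]
force: [-0.2, -0.2, -2.3]
gripper_width: 6.8
grasp_force: 58.7
pos [529.7  69.1 248.9] [-1.799e+02  1.000e-01  7.500e+01] off [-0.384  0.005  0.012] dr [-0.003  0.002  0.181] mm 3.690330594433708 rows [-0.2 -0.2 -2.3] 6.8 15.8
```

```bash
python3 -m inch '[{"offset":[-0.03,-0.01,0.005],"dr":[0,0,0.09]},{"offset":[-0.09,-0.02,0.008],"dr":[0,0,0.18]},{"offset":[-0.16,-0.02,0.012],"dr":[0,0,0.18]},{"offset":[-0.23,-0.02,0.012],"dr":[0,0,0.18]},{"offset":[-0.3,-0.015,0.012],"dr":[0,0,0.18]},{"offset":[-0.35,-0.01,0.012],"dr":[0,0,0.18]},{"offset":[-0.375,-0.005,0.012],"dr":[0,0,0.18]},{"offset":[-0.384,-0.005,0.012],"dr":[0,0,0.18]},{"offset":[-0.384,-0.005,0.012],"dr":[0,0,0.18]}]'; python3 - <<'E'
from fit import *
S=camera("scene");T=camera("top")
print(get_obs()["position"],get_obs()["eef_rot"])
print(fitjig([S],[480,-106,134,-20]))
P=S["pixels"][150:340,150:350];cv2.imwrite("pics/s5.png",cv2.resize(P,None,fx=3,fy=3))
for nm in("hook","hook_saddle","hook_tip"):
    for c in(S,T): print(nm,[(round(r["p"],2),np.round(r["at"],1).tolist()) for r in place_of(c,nm)[:3]])
E
```

```text
clock: 16.57
position: [490.0, -77.4, 244.7]
eef_rot: [-180.0, 0.0, 69.7]
force: [-0.2, 0.0, -3.3]
gripper_width: 6.8
grasp_force: 58.7
[490.1 -76.1 244.7] [-180.    -0.    69.8]
(array([ 475.9, -103.2,  131.1,  -19.2]), np.float64(0.30009146456375785), [np.float64(385.0)])
hook [(0.77, [300.3, 161.0]), (0.69, [326.5, 240.6])]
hook [(0.78, [239.6, 420.8]), (0.64, [297.6, 493.8])]
hook_saddle [(0.81, [228.9, 236.6]), (0.76, [205.5, 141.3])]
hook_saddle [(0.7, [323.2, 534.2])]
hook_tip [(0.79, [183.9, 138.5]), (0.56, [207.6, 241.1]), (0.25, [184.3, 242.3])]
hook_tip [(0.9, [356.0, 538.3])]
```

View pics/s5.png

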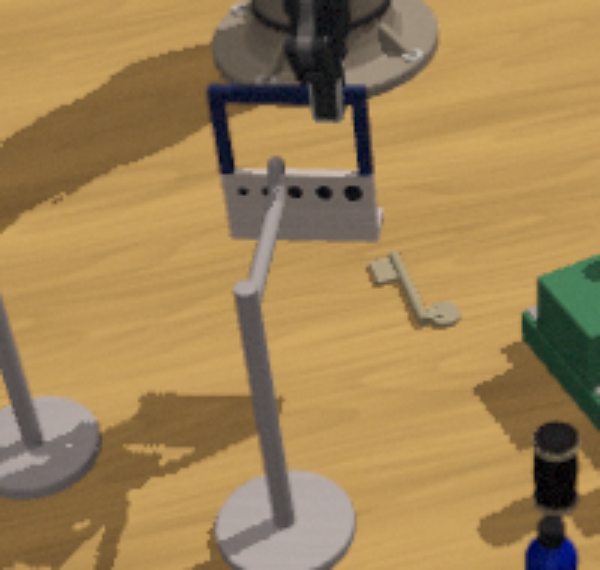

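The window (crop (290,130)) faces the tip (275,165). The jig is nearly centred on the arm, about 2 mm off, so I thread it on.

```bash
python3 -m inch '[{"offset":[-0.005,0.015,0],"dr":[0,0,0]},{"offset":[-0.005,0.045,0],"dr":[0,0,0]},{"offset":[-0.005,0.08,0],"dr":[0,0,0]},{"offset":[-0.005,0.12,0],"dr":[0,0,0]},{"offset":[-0.005,0.16,0],"dr":[0,0,0]},{"offset":[-0.005,0.2,0],"dr":[0,0,0]},{"offset":[-0.005,0.235,0],"dr":[0,0,0]},{"offset":[-0.005,0.255,0],"dr":[0,0,0]},{"offset":[-0.005,0.26,0],"dr":[0,0,0]},{"offset":[-0.005,0.26,0],"dr":[0,0,0]}]'; python3 - <<'E'
from fit import *
S=camera("scene")
print(fitjig([S],[577,-141,134,-20]))
print(get_obs()["position"],get_obs()["eef_rot"],get_obs()["force"])
P=S["pixels"][150:340,150:350];cv2.imwrite("pics/s6.png",cv2.resize(P,None,fx=3,fy=3))
E
```

```text
clock: 17.8
position: [586.4, -116.0, 244.6]
eef_rot: [-180.0, 0.0, 69.7]
force: [0.3, 0.3, -3.1]
gripper_width: 6.9
grasp_force: 58.7
(array([ 577.5, -142.6,  134.2,  -19.4]), np.float64(0.28251130947687103), [np.float64(465.0)])
[ 585.8 -115.8  244.6] [-179.9    0.    69.7] [-0.9 -0.2 -2.8]
```

View pics/s6.png

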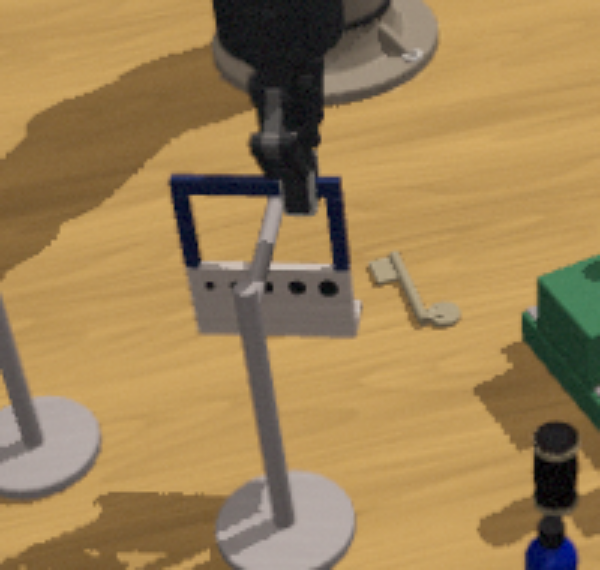

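The arm now passes through the window under the bar, at crop (268,215). I lower slowly and watch the force.

```bash
python3 -m inch '[{"offset":[0,0,0.01],"dr":[0,0,0]},{"offset":[0,0,0.025],"dr":[0,0,0]},{"offset":[0,0,0.04],"dr":[0,0,0]},{"offset":[0,0,0.055],"dr":[0,0,0]},{"offset":[0,0,0.07],"dr":[0,0,0]},{"offset":[0,0,0.08],"dr":[0,0,0]},{"offset":[0,0,0.085],"dr":[0,0,0]},{"offset":[0,0,0.085],"dr":[0,0,0]}]'; python3 -m inch '[{"offset":[0,0,0.002],"dr":[0,0,0]},{"offset":[0,0,0.005],"dr":[0,0,0]},{"offset":[0,0,0.005],"dr":[0,0,0]}]'
```

```text
clock: 18.52
position: [586.0, -115.7, 210.2]
eef_rot: [-179.9, 0.0, 69.7]
force: [-0.7, 0.4, -2.1]
gripper_width: 6.6
grasp_force: 58.7
clock: 18.77
position: [586.4, -115.8, 208.9]
eef_rot: [180.0, -0.0, 69.7]
force: [-0.2, -0.5, -2.7]
gripper_width: 6.2
grasp_force: 58.7
```

```bash
python3 -m inch '[{"offset":[0,0,0.004],"dr":[0,0,0]},{"offset":[0,0,0.008],"dr":[0,0,0]},{"offset":[0,0,0.008],"dr":[0,0,0]}]' - 30; python3 -m inch '[{"offset":[0,0,0.003],"dr":[0,0,0]},{"offset":[0,0,0.003],"dr":[0,0,0]}]'
```

```text
clock: 19.02
position: [586.5, -115.8, 205.9]
eef_rot: [180.0, -0.0, 69.7]
force: [0.0, 0.3, -0.6]
gripper_width: 6.5
grasp_force: 59.2
clock: 19.18
position: [586.7, -115.8, 205.4]
eef_rot: [180.0, -0.0, 69.7]
force: [-3.1, 2.2, 5.6]
gripper_width: 6.7
grasp_force: 60.1
```

Contact: the upward force is 5.6 N. I open gently and let it settle before retreating.

```bash
python3 -m inch '[{"offset":[0,0,0],"dr":[0,0,0]},{"offset":[0,0,0],"dr":[0,0,0]},{"offset":[0,0,0],"dr":[0,0,0]},{"offset":[0,0,0],"dr":[0,0,0]},{"offset":[0,0,0],"dr":[0,0,0]},{"offset":[0,0,0],"dr":[0,0,0]},{"offset":[0,0,0],"dr":[0,0,0]},{"offset":[0,0,0],"dr":[0,0,0]},{"offset":[0,0,0],"dr":[0,0,0]},{"offset":[0,0,0],"dr":[0,0,0]}]' 0.5 20; python3 -m inch '[{"offset":[0,0,-0.03],"dr":[0,0,0]},{"offset":[0,0,-0.08],"dr":[0,0,0]},{"offset":[0,0,-0.15],"dr":[0,0,0]},{"offset":[0,0,-0.25],"dr":[0,0,0]},{"offset":[0,0,-0.3],"dr":[0,0,0]},{"offset":[0,0,-0.3],"dr":[0,0,0]},{"offset":[0,0,-0.3],"dr":[0,0,0]}]'; python3 - <<'E'
from fit import *
S=camera("scene");T=camera("top")
f=fitjig([S],[577,-141,96,-20]);print(f)
v=f[0];d=v[:2]-[637.5,-165];a=np.radians(-20.4);print("arm",d@[np.cos(a),np.sin(a)]+65,"side",d@[-np.sin(a),np.cos(a)],"z",v[2]+120-216)
P=np.hstack([S["pixels"][160:340,190:430],T["pixels"][170:350,250:450]]);cv2.imwrite("pics/s7.png",cv2.resize(P,None,fx=1.8,fy=1.8))
E
```

```text
clock: 20.02
position: [586.3, -115.7, 204.5]
eef_rot: [180.0, -0.0, 69.7]
force: [0.2, -0.4, -0.2]
gripper_width: 42.7
grasp_force: 0.0
clock: 20.6
position: [587.0, -116.1, 326.5]
eef_rot: [179.8, -0.1, 69.7]
force: [-0.7, 0.6, -1.2]
gripper_width: 42.8
grasp_force: 0.0
(array([ 577. , -142.7,   95.5,  -19.7]), np.float64(0.10514796419632541), [np.float64(509.0)])
arm 0.5112994010196559 side -0.1560151303557818 z -0.48310684808390647
```

View pics/s7.png

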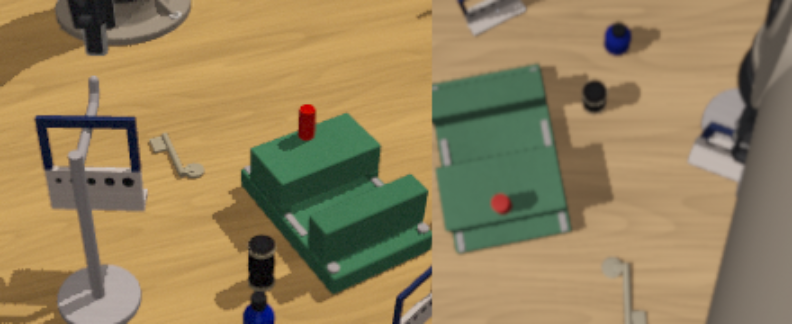

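The jig hangs on the hook at left (88,160), the jaw is open and the gripper is clear. I let it settle, check it is still, and hand in.

```bash
for i in 1 2 3; do python3 -m inch '[{"offset":[0,0,0],"dr":[0,0,0]},{"offset":[0,0,0],"dr":[0,0,0]},{"offset":[0,0,0],"dr":[0,0,0]},{"offset":[0,0,0],"dr":[0,0,0]},{"offset":[0,0,0],"dr":[0,0,0]},{"offset":[0,0,0],"dr":[0,0,0]},{"offset":[0,0,0],"dr":[0,0,0]},{"offset":[0,0,0],"dr":[0,0,0]},{"offset":[0,0,0],"dr":[0,0,0]},{"offset":[0,0,0],"dr":[0,0,0]}]' >/dev/null; done; python3 - <<'E'
from fit import *
from workcell import finish_job
A=camera("scene")
for i in range(3): B=camera("scene")
print("diff",np.abs(A["pixels"].astype(int)-B["pixels"])[200:290,205:275].mean(),np.abs(A["pixels"].astype(int)-B["pixels"])[350:450,300:400].mean())
f=fitjig([B],[577,-142.7,95.5,-19.7]);print(f)
if f[1]<0.2: print(finish_job())
E
```

```text
diff 1.9228042328042327 1.7306666666666666
(array([ 578. , -142.9,   96.3,  -19.7]), np.float64(0.10762396123504848), [np.float64(506.0)])
the job is handed in; nothing more can be done
None
```

The job is handed in, but no verdict came back. By my camera measurements the jig hangs still on the leftmost hook, with its bar within about 1 mm of the saddle point. The jaw is slid open about 49 mm, and the barrel, vial and key were not touched.

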